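Ready the slide station for the next case

TASK

Get the slide station ready for the next case: first turn the counter's reset knob on the sloped console anticlockwise all the way back to its zero stop. Then raise the clear flap of the white dust box, take the yellow slide carrier out and lay it flat on the black light plate, centred on and square with the bright window; set it down gently, do not drop it, and let the flap fall fully shut again. Leave the oil bottle, the lens and the blue slide box where they stand.

Things in the scene. Friction and masses are not known exactly. Their poses are not given: they have to be found in the camera images.
- reset_knob (a joint): Angle of the counter's reset knob, rad: 0 = at the zero stop (white pointer line at the red mark, pointing up the slope), growing clockwise as seen facing the panel, up to 2.8. It starts somewhere between 0.9 and 2.6. It stays where it is left and needs about 0.04 Nm to turn; it stops hard at 0.
- knob_grip (a point): Point on the knob's axis at grip height, 28 mm above the panel's face. z: straight out of the panel along the axis, 35 deg from vertical, leaning to the robot's side; x: along the grip bar to its pointer end, turning with the knob. Dark grip bar 46 long (x), 14 wide (y), from 6 to 37 mm above the panel, over a round grey skirt 52 mm across, top at 7 mm.
- console: White console with a black panel 145 x 150 mm sloped 35 deg up away from its front (-x side, facing the robot within 15 deg). Fixed. Origin: centre of its underside; the dial's centre on the panel's face is 78 mm above it. y along the panel's width. Top edge about 120 mm above the table. Besides the knob nothing stands more than 6 mm off the panel.
- flap (a joint): Angle of the dust box's flap, rad: 0 = shut (level), 1.45 = fully raised, where it is stopped. It has a soft-close hinge: let go anywhere it sinks shut by its own weight, from fully raised in about 9 s; raising it takes about 1 to 3 N at the handle. Resting against a hand it pushes with less than 1 N.
- flap_handle (a point): Centre of the blue knob that sticks out in front of the flap's free edge: a round bar 18 mm in diameter, 16 mm wide along y, to pinch across its width (fingers closing along y; it can pivot between them) or to lift from below. Shut, it is 64 mm above the table, 29 mm in front of the box's front wall, 192 mm from the hinge line, on a stem 12 mm wide, 6 mm thick. Axes turn with the flap: shut, x to the hinge, z up.
- flap_hinge (a point): Middle of the flap's hinge line, at the far (+x) rim of the dust box, 61 mm above the table; the hinge runs along y. Shut, the flap runs from here 166 mm to -x, 4 mm thick; the flap rises as it turns about +y. Axes turn with the flap.
- dust_box: White open box 162 (x) x 172 (y) x 60 mm high, walls and floor 6 mm thick, closed by the clear flap. Fixed. Origin: centre of its underside; z up, front towards -x.
- carrier: Yellow slide carrier lying in the dust box: tray 84 (x) x 76 (y) x 8 mm with two glass slides on it (top at 9.5 mm), and in the middle an upright grip fin 44 long (x), 12 thick (y), its top 51 mm above the underside. About 120 g. Origin: centre of the underside; z up.
- light_plate: Black light plate 150 x 150 x 24 mm with a bright white window 84 (x) x 76 (y) mm in the middle of its top, flush. Fixed. Origin: centre of its underside; z up.
- plate_center (a point): Centre of the bright window, on the top face of the light plate, 24 mm above the table. x along the window's long side.
- oil_bottle: Small closed amber bottle, 40 mm across, 75 mm high. Bystander. Origin: centre of its underside.
- objective: Steel microscope lens standing on its wide end, 34 mm across, 55 mm high. Bystander. Origin: centre of its underside.
- slide_box: Closed blue slide box 95 x 60 x 34 mm. Bystander. Origin: centre of its underside.
There are look-alikes about, which are no part of the job. Of the things that look like the light_plate, the middle-sized one is meant.

How it is judged (in metres and radians):
On the way, in this order (a step that is already met when the one before it is completed fails the run):
1. the reset knob is back at its zero stop (within 0.07 rad) and stays there (value of joint reset_knob below 0.07 rad), for 0.2 s.
2. the flap is raised at least 0.7 rad (value of joint flap above 0.7 rad and value of joint reset_knob below 0.07 rad), for 0.1 s.
3. the carrier is lifted out of the dust box, its underside 80 mm or more above the box's underside (z of carrier in the frame of dust_box above 0.08 m), for 0.1 s.
At the end, for the whole second after the job is handed in: The reset knob is within 0.07 rad of its zero stop; the flap is shut (within 0.05 rad); the carrier lies flat and at rest on the light plate, released, its centre within 12 mm of the window's centre and its long side within 0.17 rad of the window's (either way round) (value of joint reset_knob below 0.07 rad and value of joint flap below 0.05 rad and horizontal distance between carrier and plate_center below 0.012 m and z of carrier in the frame of plate_center between -0.004 and 0.004 m and angle between carrier's own z axis and vertical below 0.05 rad and angle between the x axis of carrier and the x axis of plate_center, either way round below 0.17 rad and linear speed of carrier below 0.02 m/s and contact force between the fingers and carrier below 0.1 N); the robot touches nothing.
It fails at once if oil bottle is pushed more than 30 mm or tipped over (distance of oil_bottle from where it was at the start of the episode above 0.03 m or angle between oil_bottle's own z axis and vertical above 0.5 rad).
It fails at once if objective is pushed more than 30 mm or tipped over (distance of objective from where it was at the start of the episode above 0.03 m or angle between objective's own z axis and vertical above 0.5 rad).
It fails at once if slide box is pushed more than 30 mm or tipped over (distance of slide_box from where it was at the start of the episode above 0.03 m or angle between slide_box's own z axis and vertical above 0.5 rad).
It fails at once if the carrier is dropped (falls free of the fingers faster than 0.5 m/s, about 13 mm of fall) (linear speed of carrier above 0.5 m/s and contact force between the fingers and carrier below 0.05 N).
It also fails if it takes over 72 s, if anything falls off the work surface, if the arm or the gripper's body presses on something with over 40 N, if the wrist force passes 120 N, or if a joint passes its speed limit or range.

ROBOT

A 6-joint arm with a two-finger parallel gripper is mounted at the origin on the work surface. World frame = base frame: x ahead of the robot, y to its left, z up, the work surface at z = 0. Lengths are in m, angles in degrees, forces in N, time in s.
With the tool pointing down it reaches from about 0.375 to 0.9 m from the base axis. Payload 3.1 kg.
Tool frame: the origin (TCP) lies midway between the tips of the shut fingers; the grasp point (between the pads) lies 19 mm behind it; z points along the fingers, y is the line along which they close (so a half turn about z gives the same grasp; the last joint's range is limited). The gripper opens to 87 mm and grips with 3 to 60 N. Pads are 19 mm wide; open, the fingers measure 117 mm over their backs; the gripper's body (75 mm by 190 mm) begins 51 mm behind the grasp point.
Start: joints at [-78.753, 30.224, 82.088, -0, 67.689, -10.227], TCP at [0.229, -0.582, 0.223] pointing down, gripper open.
Joint ranges: [-176.69, 176.69], [-43.24, 126.21], [12.49, 139.97], [-82, 262], [0, 151.66], [-163.58, 163.58]. Speed limits (degrees/s): [159.86, 159.86, 180, 180, 180, 180].

INTERFACE

Orientations are given as a 3x3 rotation matrix whose columns are the frame's x, y, z axes.
In Python, from workcell import robot, optics, close_job gives the robot as it stands.
- The arm moves only by the shell command python3 -m creep 'ROWS'. ROWS is JSON, a list of rows, each a list of 5 numbers: the shift along the world's x, y, z in mm, then the turn about the world's z in degrees, then the closure, from -1 (fully open) to 1 (shut), so that 0 is half open. A call has 1 to 20 rows; each row is the pose to reach, as a shift and turn from the pose commanded when the call began; what a row does not reach only later rows make up. A row lasts 1/12 s, in which the tool goes at most 41.7 mm and 7.16 degrees, less where a joint would pass 70% of its speed; a pose out of reach is approached as far as the arm can. A call with a gripper value outside its range is refused whole. The fingers move at their own pace and stop on an object; the grip force is fixed at half the most. Time passes only in rows, so rows that repeat a pose let the fingers close. It gives the time, the measured TCP pose, the force, the opening and the grip force at its end, in the units of the state.
- robot.get_state(): the state, without advancing time (a new reading comes with each control period).
- optics.grab_frame(name): name is "side" or "top"; returns a dict with "image" (480x640x3 uint8, blue, green, red), "depth" (480x640 float32, m along the optical axis (not along the pixel's ray), 0 where there is no reading), "fx", "fy", "cx", "cy" (pixels), "cam_to_world" (4x4, takes a point from camera to world coordinates). Camera axes: x right, y down, z forward; pixel columns grow to the right and rows downward; lengths in m; the calibration is good to about 2 mm. A picture is of the moment at which its call begins.
- close_job(): hands the job in; it is judged then, once.
The state is a dict: "time": time; "q": joint angles; "joint_velocities": joint speeds; "effort": joint torques, N m; "ee_pos": TCP position; "eef_rot": TCP orientation; "ft_force": force on the tool from outside, world axes, zero at the start; "moment": the same for the moment, N m; "grip_width": opening from 0.0 (shut) to 1.0 (fully open); "gripper_force": force on a finger pad.
Only numpy, scipy, OpenCV 4.12 (cv2) and the standard library are available. Lean on these libraries where they do the work, as an engineer would, in place of code of your own. Each camera call takes 0.05 s, during which the arm holds its last target. There are 200 camera calls.

## Working session

There is one attempt and no reset: what is moved stays moved. The work goes in short steps, Python scripts to look and compute and a shell command to move; the robot and the scene stay as the last step left them, time stands still between calls to the robot, and variables do not carry over. Pictures are saved under pics/ and viewed, at most 10 in all, crops included, and the job is handed in when it is done.

```bash
mkdir -p pics; ls; cat > h.py <<'E'
import numpy as np, cv2
from workcell import robot, optics, close_job
def grab(n):
    f=optics.grab_frame(n); return f
def pts(f):
    d=f["depth"]; v,u=np.mgrid[0:480,0:640]
    P=np.stack([(u-f["cx"])/f["fx"]*d,(v-f["cy"])/f["fy"]*d,d,np.ones_like(d)],-1)
    W=P@np.array(f["cam_to_world"]).T
    W=W[...,:3]; W[d==0]=np.nan; return W
def ray(f,u,v,z):
    T=np.array(f["cam_to_world"]); r=T[:3,:3]@np.array([(u-f["cx"])/f["fx"],(v-f["cy"])/f["fy"],1])
    return T[:3,3]+r*(z-T[2,3])/r[2]
E
python3 - <<'E'
from h import *
import pickle
for n in("top","side"):
    f=grab(n); cv2.imwrite(f"pics/{n}0.png",f["image"]); print(n,np.round(f["cam_to_world"],3).tolist(),f["fx"])
    pickle.dump(f,open(f"{n}0.pkl","wb"))
s=robot.get_state(); print(s)
E
```

```text
pics
top [[-0.02, -0.983, 0.184, 0.376], [-0.999, 0.025, 0.025, -0.105], [-0.03, -0.183, -0.983, 1.001], [0.0, 0.0, 0.0, 1.0]] 438.4588261210082
side [[-0.996, -0.043, 0.074, 0.479], [-0.084, 0.667, -0.74, 0.713], [-0.017, -0.744, -0.668, 0.802], [0.0, 0.0, 0.0, 1.0]] 469.1332176689241
{'time': 0.1, 'q': array([-7.87506430e+01,  3.02748013e+01,  8.21481743e+01, -1.31021175e-03,
        6.76882460e+01, -1.02289078e+01]), 'joint_velocities': array([-0.08478268, -0.10484736, -0.1430124 ,  0.06625603, -0.03995176,
       -0.0157572 ]), 'effort': array([-1.07698477e-05, -4.40985489e+01, -1.77150911e+01,  6.34464319e-02,
        5.33941691e-02, -5.22457742e-05]), 'ee_pos': array([ 0.22871943, -0.58095147,  0.22166185]), 'eef_rot': array([[ 9.30553412e-01,  3.66155960e-01, -3.99433602e-04],
       [ 3.66156034e-01, -9.30551530e-01,  1.89976068e-03],
       [ 3.23915146e-04, -1.91408381e-03, -9.99998116e-01]]), 'ft_force': array([0.02366579, 0.53576713, 0.60048264]), 'moment': array([0.00925652, 0.00466015, 0.01877413]), 'gripper_force': 0.0, 'grip_width': 0.9985486228086559}
```

View pics/top0.png

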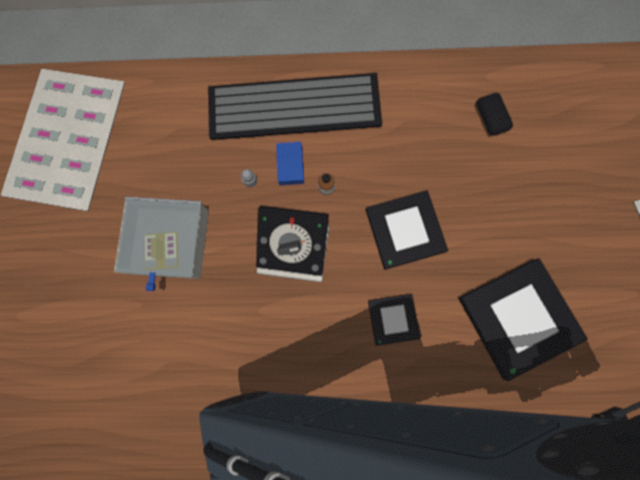

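View pics/side0.png

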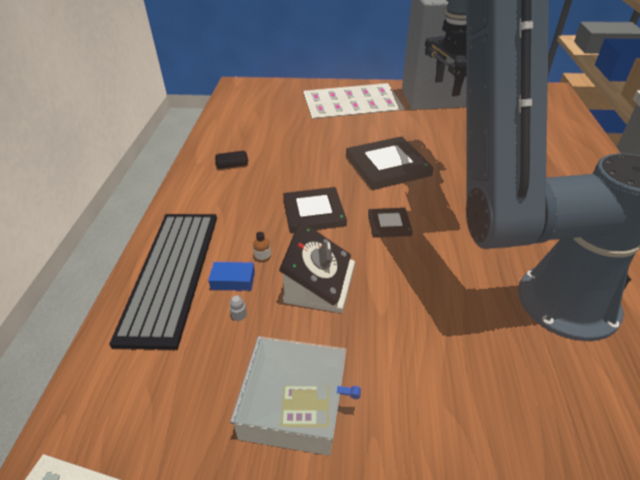

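Pictures: in the top view the knob is at (290,243), the box at (162,240), the handle at (151,283), the lens at (248,177), the bottle at (326,183) and the blue box at (290,163). Three things could be the light plate: (406,229) mid-sized, (394,320) small with a grey window, and (522,319) large. I choose (406,229) and check its size below. The slide tray at (63,137) and the keyboard are distractors.

```bash
cat > m.py <<'E'
from h import *; import pickle
f=pickle.load(open("top0.pkl","rb")); g=pickle.load(open("side0.pkl","rb"))
I=f["image"]; W=pts(f); hsv=cv2.cvtColor(I,cv2.COLOR_BGR2HSV)
def comp(mask,box,z,name):
    x0,y0,x1,y1=box; m=np.zeros_like(mask,np.uint8); m[y0:y1,x0:x1]=mask[y0:y1,x0:x1]
    n,l,s,c=cv2.connectedComponentsWithStats(m); k=1+s[1:,4].argmax()
    P=W[l==k]; cs=max(cv2.findContours((l==k).astype(np.uint8),0,1)[0],key=cv2.contourArea)
    w=np.array([ray(f,*p[0],z)[:2] for p in cs],np.float32)*1000
    r=cv2.minAreaRect(w); print(name,s[k,4],"rect",np.round(r[0],1),np.round(r[1],1),round(r[2],1),"depthmed",np.round(np.nanmedian(P,0)*1000,1)); return r
white=(I.min(2)>180)
for b,nm in(((370,195,445,265),"mid"),((470,270,580,370),"large")): comp(white,b,.024,nm+" window")
comp((I.min(2)>90),(378,300,412,338),.02,"small window")
black=(I.max(2)<60)|white
comp(black,(360,185,452,272),.024,"mid plate")
blue=(hsv[...,0]>105)&(hsv[...,0]<130)&(hsv[...,1]>150)
comp(blue,(140,265,162,295),.064,"handle")
comp(blue,(270,135,310,190),.034,"slidebox")
yel=(hsv[...,0]>18)&(hsv[...,0]<35)&(hsv[...,1]>70)&(I[...,2]>100)
comp(yel,(130,215,195,272),.014,"yellow")
box=(hsv[...,1]<60)&(I.min(2)>90); comp(box,(105,190,215,285),.06,"box")
comp(black|((I.max(2)<75)),(250,200,335,272),.078,"panel")
red=((hsv[...,0]<8)|(hsv[...,0]>172))&(hsv[...,1]>150); comp(red,(280,210,300,232),.1,"redmark")
for u,v in((248,173),(326,178)): print(np.round(W[v,u]*1000))
S=np.hstack([cv2.resize(I[190:300,100:210],(400,400),interpolation=2),cv2.resize(I[200:285,250:335],(400,400),interpolation=2)])
G=g["image"]; S2=np.hstack([cv2.resize(G[225:315,275:365],(400,200+200),interpolation=2),cv2.resize(G[330:455,230:370],(400,400),interpolation=2)])
cv2.imwrite("pics/crop1.png",cv2.resize(np.vstack([S,S2]),(600,600)))
E
python3 m.py
```

```text
mid window 1188 rect [ 583.3 -275.4] [82.9 74.7] 14.6 depthmed [ 582.7 -275.4   24.4]
large window 1929 rect [ 384.  -515.4] [ 98.9 100. ] 25.0 depthmed [ 387.5 -512.9   32.4]
small window 601 rect [ 380.9 -237.5] [56.  50.6] 7.5 depthmed [ 380.8 -238.1   16.7]
mid plate 2680 rect [ 581.3 -273.8] [146.6 148.3] 14.7 depthmed [ 577.6 -272.4   24.2]
handle 86 rect [472.2 289.7] [34.9 13.1] 2.9 depthmed [467.3 285.7  69.3]
slidebox 958 rect [743.3 -12.3] [97.4 56.5] 2.1 depthmed [742.6 -12.8  33.8]
yellow 10 rect [515.  293.1] [6.8 9.5] 45.7 depthmed [506.7 271.9  65.4]
box 5657 rect [571.6 278. ] [176.9 173.9] 84.8 depthmed [573.9 277.3  65. ]
panel 2657 rect [554.1 -15.4] [155.2 135.9] 82.5 depthmed [565.4 -20.4  92. ]
redmark 25 rect [591.1 -20.4] [ 8.5 13.1] 89.5 depthmed [587.3 -22.  114.3]
[715.  81.  53.]
[689. -96.  77.]
```

View pics/crop1.png

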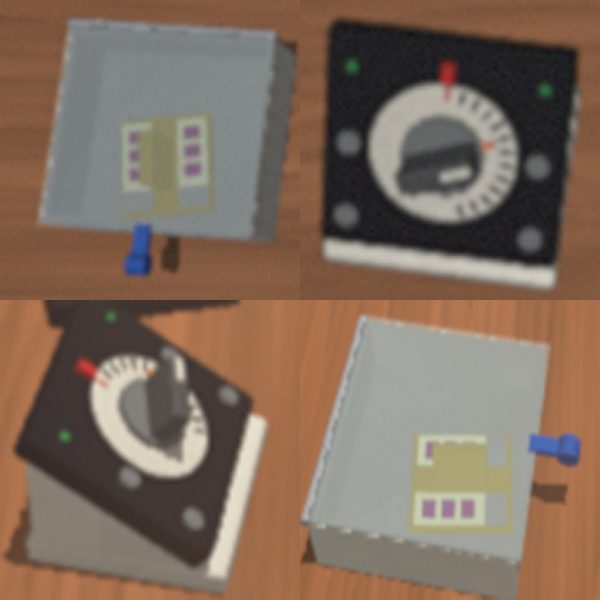

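```bash
cat > m2.py <<'E'
from h import *; import pickle
f=pickle.load(open("top0.pkl","rb")); g=pickle.load(open("side0.pkl","rb"))
W=pts(f)*1000; V=pts(g)*1000
# panel plane
def inl(A,c,r): return A[(np.hypot(A[...,0]-c[0],A[...,1]-c[1])<r)]
A=np.vstack([inl(W,(562,-18),62)]); A=A[A[:,2]>45]
P=A
for i in range(8):
    c=P.mean(0); n=np.linalg.svd(P-c,full_matrices=False)[2][2]; n*=np.sign(n[2]); P=A[abs((A-c)@n)<(12 if i<3 else 4)]
print("plane c",c.round(1),"n",n.round(3),"tilt",np.degrees(np.arccos(n[2])).round(1),"yaw",np.degrees(np.arctan2(-n[1],-n[0])).round(1))
def rp(F,u,v,h=0):
    T=np.array(F["cam_to_world"]); r=T[:3,:3]@np.array([(u-F["cx"])/F["fx"],(v-F["cy"])/F["fy"],1]); o=T[:3,3]*1000
    return o+r*((c-o)@n+h)/(r@n)
# dial ring: bright white in panel region
D={}
for F,b,nm in((f,(262,215,325,268),"top"),(g,(292,232,345,288),"side")):
    I=F["image"]; m=np.zeros((480,640),np.uint8); x0,y0,x1,y1=b; s=I[y0:y1,x0:x1].astype(int)
    m[y0:y1,x0:x1]=(s.min(2)>135)&(s.max(2)-s.min(2)<50)
    cs=max(cv2.findContours(m,0,1)[0],key=cv2.contourArea); q=np.array([rp(F,*p[0]) for p in cs])
    ex=np.array([1,0,-n[0]/n[2]]);ex/=np.linalg.norm(ex); ey=np.cross(n,ex)
    uv=np.stack([(q-c)@ex,(q-c)@ey],1).astype(np.float32); h=cv2.convexHull(uv)
    (a,b2),r=cv2.minEnclosingCircle(h); e=cv2.fitEllipse(h); print(nm,"dial",(c+a*ex+b2*ey).round(1),r,"ell",(c+e[0][0]*ex+e[0][1]*ey).round(1),np.round(e[1],1))
    D[nm]=c+e[0][0]*ex+e[0][1]*ey
d=D["top"]
up=np.array([0,0,1])-n[2]*n; up/=np.linalg.norm(up); rt=np.cross(up,n)  # facing panel: right
for nm,A in(("top",W),("side",V)):
    B=A.reshape(-1,3); B=B[~np.isnan(B[:,0])]-d; h=B@n; r=np.linalg.norm(B-np.outer(h,n),axis=1)
    B=B[(r<30)&(h>31)&(h<42)]; q=np.stack([B@rt,B@up],1).astype(np.float32)
    rr=cv2.minAreaRect(q); print(nm,len(q),"bar(right,up)",np.round(rr[0],1),np.round(rr[1],1),round(rr[2],1), "h",np.median(B@n).round(1))
print("red",((rp(f,*(np.array([291.5,221.5])))-d)@np.stack([rt,up],1)).round(1))
# box flap
m=(abs(W[...,2]-64)<5)&(abs(W[...,0]-573)<110)&(abs(W[...,1]-277)<110)
m=cv2.morphologyEx(m.astype(np.uint8),cv2.MORPH_OPEN,np.ones((5,5)))
r=cv2.minAreaRect(W[m>0][:,:2].astype(np.float32)); print("flap",np.round(r[0],1),np.round(r[1],1),round(r[2],1),"z",np.median(W[m>0][:,2]).round(1))
k=np.array([(122,122),(210,114),(213,210),(125,217)])/2.727+[100,190]
T=np.array([ray(f,*p,.014)[:2]*1000 for p in k]); rr=cv2.minAreaRect(T.astype(np.float32)); print("carrier top",T.mean(0).round(1),rr)
I=g["image"]; k=np.array([(413,437),(513,434),(512,533),(410,530)])-[300,300]; k=k/300*[140,125]+[230,330]
T=np.array([ray(g,*p,.014)[:2]*1000 for p in k]); rr=cv2.minAreaRect(T.astype(np.float32)); print("carrier side",T.mean(0).round(1),rr)
k=np.array([138,264])/2.727+[100,190]; print("handle top",ray(f,*k,.064)*1000)
k=(np.array([569,448])-300)/300*[140,125]+[230,330]; print("handle side",ray(g,*k,.064)*1000)
E
python3 m2.py
```

```text
plane c [561.4 -18.2  89.5] n [-0.559  0.088  0.824] tilt 34.5 yaw -9.0
top dial [545.6 -16.   78.5] 44.11963653564453 ell [545.8 -15.9  78.6] [86.8 87.8]
side dial [545.4 -14.7  78.2] 45.30316162109375 ell [545.6 -14.5  78.3] [87.6 89.8]
top 143 bar(right,up) [0.2 0.3] [47.3 15.3] 20.6 h 36.3
side 109 bar(right,up) [-2.7 -1.3] [45.6 15. ] 20.1 h 34.8
red [-0.2 49.6]
flap [572.5 278.4] [174.1 172.4] 84.8 z 65.0
carrier top [547.1 287.8] ((546.8418579101562, 288.105224609375), (83.0335464477539, 75.6787338256836), 4.080654144287109)
carrier side [547.1 294.6] ((546.0702514648438, 295.59564208984375), (86.57695007324219, 78.71359252929688), 5.937285900115967)
handle top [459.82204451 287.76890428  64.        ]
handle side [459.81585628 288.92583338  64.        ]
```

```bash
cat > plan.py <<'E'
from h import *
d=np.array([545.6,-15.3,78.4]); n=np.array([-.559,.088,.824]);n/=np.linalg.norm(n)
up=np.array([0,0,1])-n[2]*n; up/=np.linalg.norm(up); rt=np.cross(up,n)
ty=rt[:2]/np.linalg.norm(rt[:2]); tx=np.array([-ty[1],ty[0]])
def rect(c): return np.array([c+a*15*ty+b*9.5*tx for a,b in((1,1),(-1,1),(-1,-1),(1,-1))],np.float32)
t=np.linspace(-1,1,41)
for ph in (20,30,40,50,60,70,80,90,95):
    p=np.radians(ph); xb=np.cos(p)*rt+np.sin(p)*up; cw=np.sin(p)*rt-np.cos(p)*up
    P=np.array([d+23*a*xb+7*b*cw+h*n for a in t for b in(-1,1) for h in np.linspace(6,37,32)])
    g=d+15*xb+26*n; z=g[2]-2
    hull=cv2.convexHull(P[P[:,2]>=z][:,:2].astype(np.float32))
    dr=cw[:2]/np.linalg.norm(cw[:2])
    for s in np.arange(0,60,.5):
        if cv2.intersectConvexConvex(hull,rect(g[:2]+s*dr))[0]<.5: break
    c=g[:2]+s*dr
    print(ph,c.round(0),z.round(0),"gap to panel",(z-max(d[2]-((r-d[:2])@n[:2])/n[2] for r in rect(c))).round(0))
print("yaw ty",np.degrees(np.arctan2(ty[1],ty[0])))
E
python3 plan.py; python3 -m creep '[[240,500,-10,-31,1],[240,500,-10,-31,1],[240,500,-10,-31,1],[240,500,-10,-31,1],[240,500,-10,-31,1],[240,500,-10,-31,1],[240,500,-10,-31,1],[240,500,-10,-31,1],[240,500,-10,-31,1],[240,500,-10,-31,1],[240,500,-10,-31,1],[240,500,-10,-31,1],[240,500,-10,-31,1],[240,500,-10,-31,1],[240,500,-10,-31,1],[240,500,-10,-31,1],[240,500,-10,-31,1],[240,500,-10,-31,1]]'
```

```text
20 [509. -34.] 101.0 gap to panel 39.0
30 [511. -38.] 102.0 gap to panel 38.0
40 [515. -42.] 103.0 gap to panel 36.0
50 [520. -44.] 104.0 gap to panel 34.0
60 [525. -45.] 105.0 gap to panel 31.0
70 [531. -43.] 106.0 gap to panel 28.0
80 [536. -40.] 106.0 gap to panel 25.0
90 [540. -37.] 106.0 gap to panel 23.0
95 [542. -36.] 106.0 gap to panel 22.0
yaw ty -98.94630793070564
time: 1.6
ee_pos: [0.4684, -0.0827, 0.2124]
eef_rot: [[0.986, -0.167, -0.0], [-0.167, -0.986, -0.0], [-0.0, 0.0, -1.0]]
ft_force: [0.6, -0.2, -0.3]
grip_width: 0.004
gripper_force: 0.0
```

```bash
python3 -m creep '[[10,47,-30,0,1],[10,47,-60,0,1],[10,47,-90,0,1],[15,47,-115,0,1],[20,47,-115,0,1],[28,47,-115,0,1],[34,46,-115,0,1],[38,46,-115,0,1],[40,45,-115,0,1],[42,43,-114,0,1],[44,41,-113,0,1],[46,39,-113,0,1],[48,38,-112,0,1],[51,37,-112,0,1],[54,36,-111,0,1],[57,36,-110,0,1],[60,37,-110,0,1]]'
python3 - <<'E'
from h import *
f=grab("side"); I=f["image"]; cv2.imwrite("pics/k1.png",cv2.resize(I[190:330,250:390],(560,560)))
E
```

```text
time: 3.02
ee_pos: [0.5291, -0.0454, 0.1028]
eef_rot: [[0.986, -0.164, -0.001], [-0.164, -0.986, -0.002], [-0.0, 0.002, -1.0]]
ft_force: [-4.4, -6.6, 4.1]
grip_width: 0.006
gripper_force: 3.5
```

View pics/k1.png

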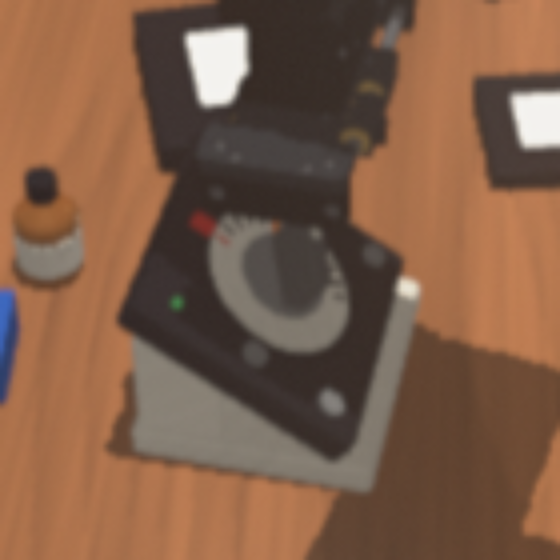

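```bash
python3 -m creep '[[2,1,0,0,1],[4,2,0,0,1],[6,3,0,0,1],[8,5,0,0,1],[10,6,0,0,1],[11,7,0,0,1],[11,7,0,0,1]]'
cat > ka.py <<'E'
from h import *
d=np.array([545.6,-15.3,78.4]); n=np.array([-.559,.088,.824]);n/=np.linalg.norm(n)
up=np.array([0,0,1])-n[2]*n; up/=np.linalg.norm(up); rt=np.cross(up,n)
for nm in("top","side"):
    f=grab(nm); B=pts(f).reshape(-1,3)*1000; B=B[~np.isnan(B[:,0])]-d; h=B@n; r=np.linalg.norm(B-np.outer(h,n),axis=1)
    B=B[(r<30)&(h>31)&(h<42)]
    if len(B)<5: print(nm,len(B)); continue
    q=np.stack([B@rt,B@up],1).astype(np.float32)
    print(nm,len(q),cv2.minAreaRect(q))
E
python3 ka.py
```

```text
time: 3.65
ee_pos: [0.5429, -0.0398, 0.104]
eef_rot: [[0.986, -0.165, 0.006], [-0.165, -0.986, -0.004], [0.007, 0.003, -1.0]]
ft_force: [1.0, -5.1, 5.0]
grip_width: 0.005
gripper_force: 2.7
top 0
side 76 ((-4.211448669433594, -5.677858352661133), (34.50365447998047, 14.364253044128418), 67.24209594726562)
```

```bash
python3 -m creep '[[1,2,0,0,1],[1,4,0,0,1],[1,6,0,0,1],[1,8,0,0,1],[1,9,0,0,1],[1,9,0,0,1]]'; python3 ka.py
```

```text
time: 4.25
ee_pos: [0.5435, -0.0314, 0.1035]
eef_rot: [[0.987, -0.163, 0.005], [-0.163, -0.987, -0.006], [0.006, 0.005, -1.0]]
ft_force: [1.5, -10.3, 2.7]
grip_width: 0.003
gripper_force: 5.0
top 0
side 54 ((-0.5521101951599121, -9.016398429870605), (28.65340232849121, 16.709835052490234), 85.38702392578125)
```

```bash
python3 -m creep '[[0,2,0,0,1],[0,3,0,0,1],[0,4,0,0,1],[0,5,0,0,1],[0,5,0,0,1],[0,5,0,0,1]]'; python3 ka.py;  python3 -m creep '[[0,-2,0,0,1],[0,-15,0,0,1],[0,-15,30,0,1],[0,-15,60,0,1],[-30,0,90,0,1],[-60,30,110,0,1],[-90,60,110,0,1],[-110,90,110,0,1],[-120,120,110,0,1],[-120,120,110,0,1]]'; python3 ka.py
```

```text
time: 4.85
ee_pos: [0.5436, -0.0309, 0.1036]
eef_rot: [[0.987, -0.16, 0.005], [-0.16, -0.987, -0.013], [0.007, 0.012, -1.0]]
ft_force: [-0.9, -24.5, 2.0]
grip_width: 0.0
gripper_force: 12.0
top 0
side 56 ((-0.9686999320983887, -9.920408248901367), (27.206640243530273, 16.126083374023438), 84.40991973876953)
time: 5.78
ee_pos: [0.4149, 0.1013, 0.2121]
eef_rot: [[0.987, -0.161, -0.006], [-0.161, -0.987, 0.004], [-0.007, -0.002, -1.0]]
ft_force: [0.3, 0.1, -0.4]
grip_width: 0.004
gripper_force: 0.0
top 142 ((0.6698498725891113, 0.9212532043457031), (46.10023880004883, 14.585542678833008), 89.4737548828125)
side 114 ((-0.7055692672729492, -0.5458660125732422), (16.56540870666504, 46.85538864135742), 0.2020641714334488)
```

Knob is at its stop: the bar is at 90° and it stalled at 24 N. Next is the flap handle.

```bash
python3 -m creep '[[10,40,0,4,0],[20,80,-10,4,0],[30,120,-30,4,0],[40,160,-50,4,0],[44,188,-62,4,0],[44,188,-62,4,0],[44,188,-62,4,0],[44,188,-62,4,0],[44,188,-62,4,0]]'
python3 - <<'E'
from h import *; import pickle
f=pickle.load(open("top0.pkl","rb")); g=pickle.load(open("side0.pkl","rb"))
for F,b in((f,(140,225,185,272)),(g,(275,375,335,430))):
    I=F["image"]; h=cv2.cvtColor(I,cv2.COLOR_BGR2HSV).astype(int); m=np.zeros((480,640),np.uint8); x0,y0,x1,y1=b
    s=h[y0:y1,x0:x1]; m[y0:y1,x0:x1]=(s[...,0]>15)&(s[...,0]<35)&(s[...,1]>75)
    n,l,st,c=cv2.connectedComponentsWithStats(m); k=1+st[1:,4].argmax(); print(st[k],c[k],(ray(F,*c[k],.014)*1000).round(1),(ray(F,*c[k],.057)*1000).round(1))
E
```

```text
time: 6.63
ee_pos: [0.4652, 0.2829, 0.1508]
eef_rot: [[0.995, -0.098, -0.0], [-0.098, -0.995, -0.0], [-0.0, 0.0, -1.0]]
ft_force: [-0.7, 0.1, -0.3]
grip_width: 0.484
gripper_force: 0.0Traceback (most recent call last):
  File "<stdin>", line 6, in <module>
ValueError: attempt to get argmax of an empty sequence
```

```bash
python3 -m creep '[[-5,5,-30,0,0],[-5,5,-65,0,0],[-5,5,-95,0,0],[-5,5,-102,0,0],[-5,5,-102,0,0],[-5,5,-102,0,0.5],[-5,5,-102,0,1],[-5,5,-102,0,1],[-5,5,-102,0,1],[-5,5,-102,0,1],[-5,5,-102,0,1]]'
python3 - <<'E'
from h import *
a=grab("side")["image"][300:460,220:400]; cv2.imwrite("pics/h1.png",cv2.resize(a,(720,640))[:600])
E
```

```text
time: 7.55
ee_pos: [0.4604, 0.289, 0.0496]
eef_rot: [[0.995, -0.095, 0.002], [-0.095, -0.995, -0.001], [0.002, 0.001, -1.0]]
ft_force: [0.0, -4.0, 5.7]
grip_width: 0.183
gripper_force: 30.0
```

View pics/h1.png

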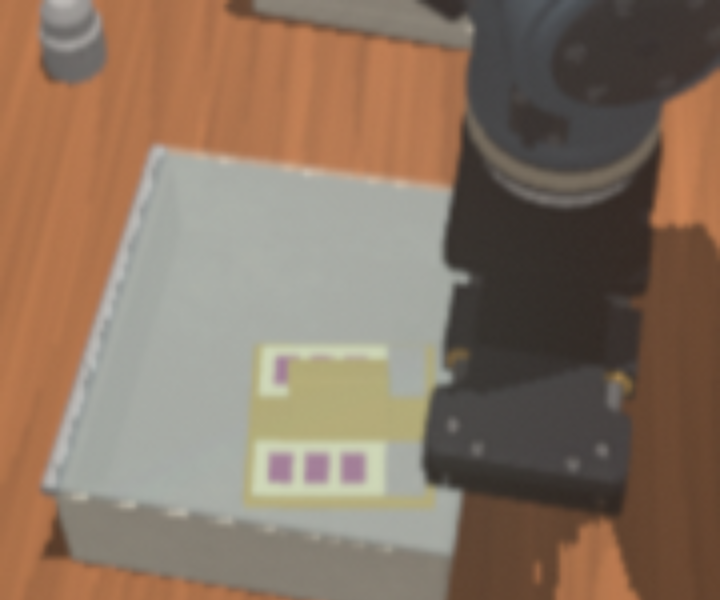

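```bash
python3 -m creep '[[0.5,0,13.4,0,1],[2.3,-0.2,26.7,0,1],[4.8,-0.4,39.9,0,1],[8.3,-0.7,52.8,0,1],[12.6,-1.1,65.5,0,1],[17.8,-1.6,77.8,0,1],[23.9,-2.1,89.8,0,1],[30.8,-2.8,101.3,0,1],[38.4,-3.5,112.3,0,1],[46.8,-4.2,122.7,0,1],[56,-5,132.5,0,1],[65.8,-5.9,141.7,0,1],[76.2,-6.9,150.2,0,1],[87.1,-7.8,157.9,0,1],[98.6,-8.9,164.8,0,1],[110.5,-10,170.9,0,1],[122.9,-11.1,176.1,0,1],[135.5,-12.2,180.5,0,1],[148.5,-13.4,184,0,1],[161.6,-14.5,186.6,0,1]]'
python3 - <<'E'
from h import *
f=grab("side"); 
for p in((292,389.5),(317,389.5)): print((ray(f,*p,.057)*1000).round(1))
f=grab("top"); I=f["image"]
g=grab("side"); cv2.imwrite("pics/o1.png",np.hstack([cv2.resize(I[190:300,100:210],(400,400)),cv2.resize(g["image"][300:460,220:400],(400,400))]))
E
```

```text
time: 9.27
ee_pos: [0.6191, 0.2744, 0.236]
eef_rot: [[0.995, -0.096, -0.006], [-0.096, -0.995, -0.002], [-0.006, 0.002, -1.0]]
ft_force: [-4.5, -2.8, 4.1]
grip_width: 0.185
gripper_force: 30.0
[570.2 289.   57. ]
[526.6 285.8  57. ]
```

View pics/o1.png

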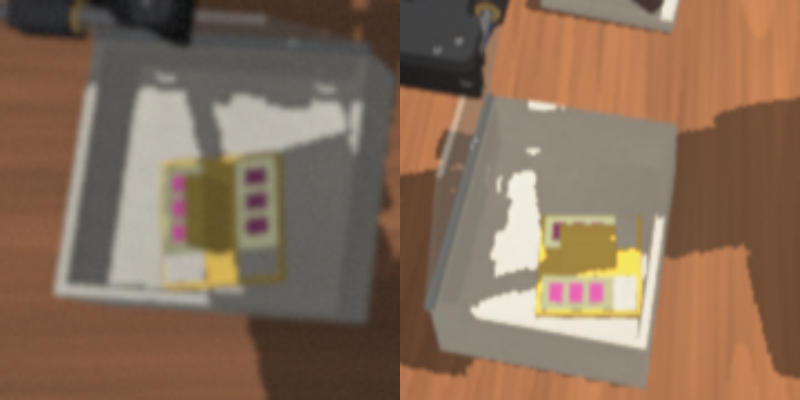

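```bash
python3 -m creep '[[0,0,0,0,0],[0,0,0,0,0],[0,0,0,0,0],[0,0,20,0,0],[-10,0,38,0,0],[-50,10,38,5,0],[-74,17,38,9,0],[-74,17,10,9,0],[-74,17,-28,9,0],[-74,17,-66,9,0],[-74,17,-104,9,0],[-74,17,-140,9,0],[-74,17,-175,9,0],[-74,17,-200,9,0],[-74,17,-210,9,0],[-74,17,-210,9,0],[-74,17,-210,9,1],[-74,17,-210,9,1],[-74,17,-210,9,1],[-74,17,-210,9,1]]'
```

```text
time: 11.08
ee_pos: [0.5488, 0.2924, 0.0271]
eef_rot: [[0.998, 0.061, 0.004], [0.061, -0.998, 0.001], [0.004, -0.001, -1.0]]
ft_force: [0.2, -0.3, -0.4]
grip_width: 0.284
gripper_force: 0.0
```

```bash
python3 -m creep '[[0,0,0,0,1],[0,0,0,0,1],[0,0,0,0,1],[0,0,0,0,1],[0,0,0,0,1],[0,0,10,0,1]]'
```

```text
time: 11.58
ee_pos: [0.5461, 0.2915, 0.0341]
eef_rot: [[0.998, 0.06, -0.003], [0.06, -0.998, -0.001], [-0.003, 0.001, -1.0]]
ft_force: [-0.7, -0.2, -0.9]
grip_width: 0.137
gripper_force: 30.0
```

```bash
python3 -m creep '[[0,0,20,0,1],[0,0,40,0,1],[0,0,60,0,1],[0,0,75,0,1],[-10,0,90,0,1],[-25,0,110,0,1],[-40,0,130,0,1],[-60,0,150,0,1],[-80,0,170,0,1],[-100,0,190,0,1],[-120,0,190,0,1],[-120,-20,190,0,1],[-120,-50,190,0,1],[-120,-80,190,0,1],[-115,-110,190,0,1],[-110,-140,190,0,1],[-105,-170,190,0,1],[-100,-200,190,0,1],[-95,-230,190,0,1],[-90,-260,190,0,1]]'
```

```text
time: 13.25
ee_pos: [0.457, 0.0306, 0.2255]
eef_rot: [[0.998, 0.061, -0.0], [0.061, -0.998, 0.0], [-0.0, -0.0, -1.0]]
ft_force: [0.7, 0.2, -0.8]
grip_width: 0.136
gripper_force: 30.0
```

```bash
python3 -m creep '[[10,-30,0,2,1],[20,-60,0,4,1],[35,-90,0,6,1],[50,-120,0,8,1],[65,-150,0,10,1],[80,-180,0,11,1],[95,-210,0,11,1],[110,-240,0,11,1],[120,-270,0,11,1],[126,-300,0,11,1],[126,-307,0,11,1],[126,-307,-30,11,1],[126,-307,-60,11,1],[126,-307,-90,11,1],[126,-307,-110,11,1],[126,-307,-130,11,1],[126,-307,-130,11,1],[126,-307,-130,11,1],[126,-307,-130,11,1]]'
python3 - <<'E'
from h import *
for n in("top","side"):
    f=grab(n); I=f["image"]; W=pts(f)*1000
    h=cv2.cvtColor(I,cv2.COLOR_BGR2HSV).astype(int)
    m=((h[...,0]>18)&(h[...,0]<35)&(h[...,1]>90)&(h[...,2]>60)&(abs(W[...,0]-583)<90)&(abs(W[...,1]+275)<90))
    P=W[m]; P=P[P[:,2]<100]; print(n,m.sum(),np.percentile(P,[2,50,98],axis=0).round(1).tolist() if len(P) else "")
    if n=="side": cv2.imwrite("pics/p1.png",cv2.resize(I[150:260,240:390],(750,550)))
    if n=="side":
        T=P[(P[:,2]<60)]; print(cv2.minAreaRect(T[:,:2].astype(np.float32)))
E
```

```text
time: 14.83
ee_pos: [0.5841, -0.2753, 0.0964]
eef_rot: [[0.968, 0.25, 0.001], [0.25, -0.968, -0.001], [0.001, 0.001, -1.0]]
ft_force: [-0.3, 0.0, -1.3]
grip_width: 0.134
gripper_force: 30.0
top 0 
side 318 [[539.2, -318.0, 24.0], [584.2, -264.5, 83.1], [630.8, -228.9, 98.6]]
((587.00927734375, -328.80621337890625), (94.38832092285156, 25.483701705932617), 7.841978073120117)
```

View pics/p1.png

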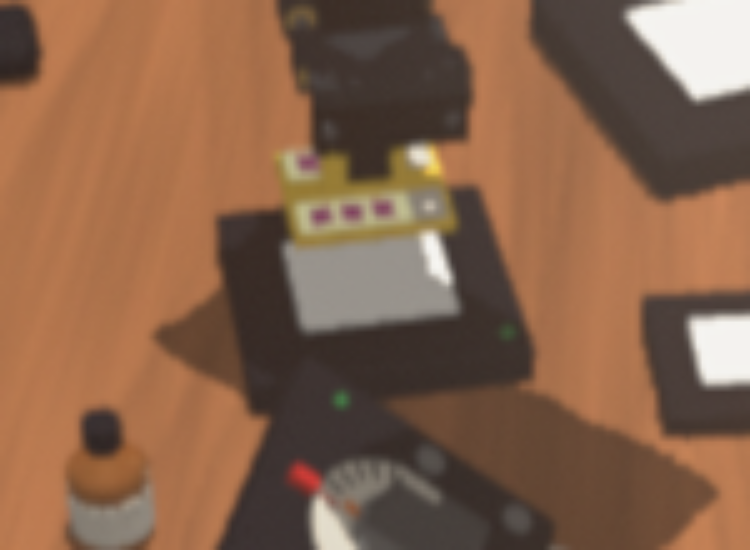

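```bash
python3 - <<'E'
from h import *
f=grab("side"); a,b,c=[ray(f,240+u/5,150+v/5,z)*1000 for u,v,z in((297,246,.076),(459,231,.076),(276,155,.084))]
a,b=a[:2],b[:2]; e=(a-b)/np.linalg.norm(a-b); nrm=np.array([e[1],-e[0]]); print(a,b,np.linalg.norm(a-b),np.degrees(np.arctan2(e[1],e[0])),"ctr",(a+b)/2+38*nrm,c)
W=pts(f)*1000; m=(abs(W[...,2]-84)<4)&(abs(W[...,0]-583)<70)&(abs(W[...,1]+275)<60); print(cv2.minAreaRect(W[m][:,:2].astype(np.float32)))
E
```

```text
[ 614.21422898 -228.99607401] [ 532.79101752 -246.61776922] 83.30824393736467 12.21167906447771 ctr [ 581.54053626 -274.94708793] [ 632.55969843 -296.33034667   84.        ]
((584.6920166015625, -272.05828857421875), (83.84961700439453, 79.16578674316406), 14.826774597167969)
```

```bash
python3 -m creep '[[0,-1,-15,0,1],[0,-1,-30,0,1],[0,-1,-40,0,1],[0,-1,-44,0,1],[0,-1,-46,0,1],[0,-1,-47,0,1],[0,-1,-48,0,1],[0,-1,-48,0,1],[0,-1,-48,0,1]]'
cat > pz.py <<'E'
from h import *
f=grab("side"); W=pts(f)*1000; m=(W[...,2]>27)&(W[...,2]<44)&(abs(W[...,0]-583)<60)&(abs(W[...,1]+275)<60)
P=W[m]; print(len(P),np.median(P[:,2]),cv2.minAreaRect(P[:,:2].astype(np.float32)))
E
python3 pz.py
```

```text
time: 15.73
ee_pos: [0.5838, -0.2763, 0.0477]
eef_rot: [[0.968, 0.25, 0.001], [0.25, -0.968, -0.001], [0.001, 0.001, -1.0]]
ft_force: [-0.4, 1.3, -0.1]
grip_width: 0.134
gripper_force: 30.0
460 34.201649267006246 ((584.266845703125, -273.92095947265625), (83.87696075439453, 82.55413818359375), 14.436897277832031)
```

```bash
python3 -m creep '[[0,0,-0.5,0,1],[0,0,-1,0,1],[0,0,-1,0,1],[0,0,-1,0,1]]'; python3 -m creep '[[0,0,-0.5,0,1],[0,0,-1,0,1],[0,0,-1,0,1],[0,0,-1,0,1]]'
```

```text
time: 16.12
ee_pos: [0.5834, -0.2761, 0.0462]
eef_rot: [[0.968, 0.25, -0.0], [0.25, -0.968, 0.0], [-0.0, -0.0, -1.0]]
ft_force: [-1.2, -1.6, -0.6]
grip_width: 0.136
gripper_force: 30.0
time: 16.45
ee_pos: [0.5834, -0.276, 0.0451]
eef_rot: [[0.968, 0.25, -0.0], [0.25, -0.968, 0.0], [-0.0, -0.0, -1.0]]
ft_force: [-0.2, -0.8, -0.9]
grip_width: 0.139
gripper_force: 30.0
```

```bash
python3 -m creep '[[0,0,-0.5,0,1],[0,0,-1,0,1],[0,0,-1,0,1],[0,0,-1,0,1]]'; python3 pz.py
```

```text
time: 16.78
ee_pos: [0.5834, -0.2761, 0.0443]
eef_rot: [[0.968, 0.25, 0.0], [0.25, -0.968, -0.0], [0.0, 0.0, -1.0]]
ft_force: [-0.8, 0.3, 0.8]
grip_width: 0.136
gripper_force: 30.0
433 30.970713281263663 ((583.3336181640625, -272.5635070800781), (84.16378784179688, 79.17449951171875), 14.153766632080078)
```

```bash
python3 -m creep '[[0,0,-0.5,0,1],[0,0,-1,0,1],[0,0,-1,0,1],[0,0,-1,0,1]]'
```

```text
time: 17.17
ee_pos: [0.5834, -0.2761, 0.0442]
eef_rot: [[0.968, 0.25, 0.0], [0.25, -0.968, -0.0], [0.0, 0.0, -1.0]]
ft_force: [-1.9, 1.3, 6.3]
grip_width: 0.136
gripper_force: 30.0
```

Contact (fz rising to 6 N, TCP stopped). I'll release and retreat.

```bash
python3 -m creep '[[0,0,0,0,0.5],[0,0,0,0,0],[0,0,0,0,0],[0,0,0,0,0],[0,0,0,0,0],[0,0,15,0,0],[0,0,40,0,0],[0,0,80,0,0],[0,0,120,0,0],[0,0,160,0,0],[-40,-20,180,0,0],[-80,-40,180,0,0],[-120,-60,180,0,0],[-160,-80,180,0,0],[-190,-100,180,0,0],[-190,-130,180,0,0],[-190,-160,180,0,0],[-190,-160,180,0,0],[-190,-160,180,0,0],[-190,-160,180,0,0]]'
cat > fin.py <<'E'
from h import *
f=grab("side"); g=grab("top"); W=pts(f)*1000
m=(W[...,2]>28)&(W[...,2]<38)&(abs(W[...,0]-583)<60)&(abs(W[...,1]+275)<60); P=W[m]
print("carrier",len(P),np.median(P[:,2]),cv2.minAreaRect(P[:,:2].astype(np.float32)))
V=pts(g)*1000; m=(V[...,2]>28)&(V[...,2]<38)&(abs(V[...,0]-583)<60)&(abs(V[...,1]+275)<60); P=V[m]
if len(P)>5: print("top",len(P),np.median(P[:,2]),cv2.minAreaRect(P[:,:2].astype(np.float32)))
for A in(W,V):
    B=A[(abs(A[...,0]-573)<95)&(abs(A[...,1]-278)<80)]; print("box z pct",np.percentile(B[:,2],[2,50,98]).round(0))
cv2.imwrite("pics/fin.png",np.hstack([cv2.resize(f["image"],(400,300)),cv2.resize(g["image"],(400,300))]))
E
python3 fin.py; python3 ka.py
```

```text
time: 18.83
ee_pos: [0.3931, -0.4353, 0.2227]
eef_rot: [[0.968, 0.25, -0.001], [0.25, -0.968, 0.002], [-0.0, -0.002, -1.0]]
ft_force: [-0.8, 0.9, 0.3]
grip_width: 0.499
gripper_force: 0.0
carrier 420 30.945976111984297 ((583.677978515625, -272.63690185546875), (83.675048828125, 78.96573638916016), 15.557018280029297)
top 1076 32.93199858999051 ((584.1873168945312, -271.8044128417969), (113.21597290039062, 115.24176025390625), 87.33316040039062)
box z pct [-2. 71. 81.]
box z pct [-1. 72. 81.]
top 141 ((0.9376931190490723, 0.8312416076660156), (46.798362731933594, 13.723862648010254), 89.65015411376953)
side 118 ((-0.5621671676635742, -0.37224578857421875), (45.2929573059082, 18.602359771728516), 88.82139587402344)
```

View pics/fin.png

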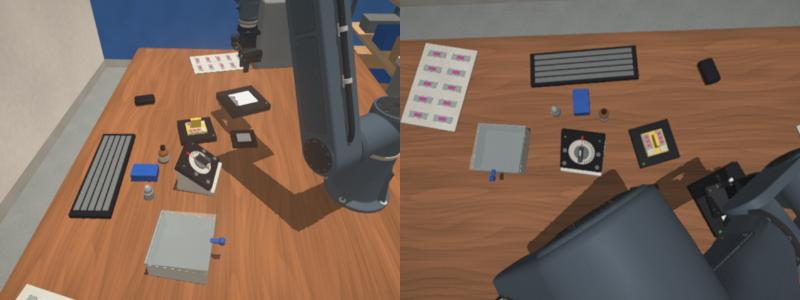

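The carrier sits centred on the plate and the knob is at its stop. The flap is still about 16 mm open and sinking, so I'll wait.

```bash
for i in 1 2 3; do python3 -m creep '[[0,0,0,0,0],[0,0,0,0,0],[0,0,0,0,0],[0,0,0,0,0],[0,0,0,0,0],[0,0,0,0,0],[0,0,0,0,0],[0,0,0,0,0],[0,0,0,0,0],[0,0,0,0,0],[0,0,0,0,0],[0,0,0,0,0],[0,0,0,0,0],[0,0,0,0,0],[0,0,0,0,0],[0,0,0,0,0],[0,0,0,0,0],[0,0,0,0,0],[0,0,0,0,0],[0,0,0,0,0]]' | head -1; python3 fin.py | grep box; done
```

```text
time: 20.7
box z pct [-2. 63. 66.]
box z pct [-0. 65. 68.]
time: 22.47
box z pct [-2. 63. 66.]
box z pct [-1. 65. 68.]
time: 24.23
box z pct [-2. 63. 66.]
box z pct [-1. 65. 68.]
```

The flap is shut and steady at 65 mm.

```bash
python3 -c "
from workcell import close_job
print(close_job())"
```

```text
the job is handed in; nothing more can be done
None
```

I handed the job in at about 24 s of the 72 s; my last checks showed the knob at its zero stop, the carrier flat and square on the mid-sized light plate about 3 mm off centre, the flap fully shut, and the bottle, lens and blue box where they stood. No verdict came back.

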